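# Seat the crank by feel and clamp the charcoal block

## Task

Take the loose crank out of its wooden stand, put its square end down the bore of the blue vice's drive tower and feel for the hidden square socket with a light push while turning, until the crank drops fully home. Then turn the crank clockwise until the charcoal block is snugly clamped, with the sprung pad pushed back about 5 mm, never so far that the brittle block is crushed. Let go and leave the crank standing in the drive, and leave the bottle, wooden ring clamp and steel stake where they are.

Things in the scene. Friction and masses are not known exactly. Their poses are not given: they have to be found in the camera images.
- crank_hub (a point): Loose steel crank, 0.22 kg, upright in the stand. Point: centre of its dark hub, on the shaft axis, 87 mm above the crank's bottom; z up, y towards the arm. Hub 18 (x) by 32 (y) by 34 (z) mm, gripped across its 18 mm. A flat alloy arm, 14 mm wide, top 83 mm above the bottom, runs along +y to a red knob at y = 70 mm, top 110 mm above the bottom; a short counterweight sits at -y.
- crank_tip (a point): Centre of the bottom face of the crank, 87 mm below the hub point, same axes. The lowest 16 mm are a square end, 16 by 16 mm, sides along x and y, its foot tapering over the last 4 mm to 10.4 mm; above it a round shaft, 24 mm in diameter, up to 70 mm.
- stand: Fixed wooden stand, 60 by 60 by 45 mm, origin at the centre of its underside; a vertical square hole 26 mm wide, 35 mm deep, in which the crank stands.
- drive_mouth (a point): Centre of the mouth of the drive tower, 60 mm up: a blue upright tube with a steel rim at one end of the vice, 44 mm outside, bore 27 mm. Axes are the vice's: z up, -y from the tower along the vice towards the block. 38 mm below the mouth, at the foot of the bore, is the rim of a hidden square socket, 17.6 mm wide and 14 mm deep.
- drive_floor (a point): Centre of the socket's floor, 8 mm up; the crank is home with its tip on it. The socket's angle about z differs every time and nothing measures it: the square end enters only within 6 degrees of a fit (repeats every 90), else it rests on the rim about 12 mm short. The socket stays still under a light push, turns only at 0.35 N m or more and, from its start, only clockwise from above.
- carriage_top (a point): Centre of the top of the blue carriage that the spindle drives along the vice: 10 mm per radian of clockwise turn, away from the tower and towards the block. The drive holds by friction when let go and can move 24 mm in all.
- pad: Aluminium pad in front of the carriage on springs, 3 N per mm of push-back, at most 11.5 mm; its origin is a reference point, use pad_top to measure.
- pad_top (a point): Centre of the top of the aluminium pad. Free, it lies 24 mm in front of the carriage_top point along the vice; this horizontal distance gets smaller by as much as the pad is pushed back. Snug is about 5 mm (distance 19 mm, 15 N); less than 3 mm is loose, and the block begins to be crushed above 10 mm.
- block: Loose charcoal block bound with wire, 56 by 84 by 30 mm, origin at the centre of its underside, lying on the vice bed between pad and rear jaw, with 2.5 to 7.5 mm of play in all.
- rear_jaw: Blue rear jaw of the vice, locked for the job. Its origin lies at a reference point under the vice, not on the jaw.
- vice: Blue low vice with steel bed, fixed; 100 by 190 mm, jaws 43 mm high, tower 60 mm. Origin on the work surface near the middle of its length; the tower axis is at y = +85 mm, the block near y = -8 mm.
- flux_bottle: Small brown bottle, 36 mm across and 82 mm high, bystander; origin at the centre of its underside.
- ring_clamp: Wooden ring clamp with leather jaws, 131 mm long, 26 mm wide and 23 mm high, lying flat, bystander; origin at the centre of its underside.
- steel_stake: Small polished steel stake, a stepped disc 34 mm across and 23 mm high, bystander; origin at the centre of its underside.

How it is judged:
By the outcome, as a careful person would: the job done as asked, in the order asked, and still so for the second after the job is handed in, with the robot touching nothing.
It also fails if it takes over 72 s, if anything falls off the work surface, if the arm or the gripper's body presses on something with over 40 N, if the wrist force passes 120 N, or if a joint passes its speed limit or range.

## Robot

A 6-joint arm with a two-finger parallel gripper is mounted at the origin on a cart in front of the work surface, level with it; the furniture and walls round the work are solid. World frame = base frame: x ahead of the robot, y to its left, z up, the work surface at z = 0. Lengths are in m, angles in rad, forces in N, time in s.
With the tool pointing down it reaches from about 0.35 to 0.975 m from the base axis. Payload 4.9 kg.
Tool frame: the origin (TCP) lies on the centre line of the jaws, within the pads' length; the fingertips stand ctrl.nose_length ahead of it and the grasp point (between the pads) lies 2 mm behind it (ctrl.nose_length is the distance from the TCP to the fingertips, in m); z points along the fingers, y is the direction in which the jaws open and shut (so a half turn about z gives the same grasp; the last joint's range is limited). The gripper opens to 85 mm and grips with 20 to 120 N. Pads are 22 mm wide; open, the fingers measure 114 mm over their backs; the gripper's body (76 mm by 85 mm) begins 54 mm behind the grasp point. The pads swing forward as they close: fully open they stand 13 mm farther back than shut.
Start: joints at [1.088, 0.053, 1.613, -0, 1.476, -0.119], TCP at [0.222, 0.584, 0.248] pointing down, gripper open.
Joint ranges: [-3.01, 3.01], [-1.01, 2.22], [0.06, 2.58], [-1.02, 4.17], [0.09, 2.62], [-3.14, 3.14]. Speed limits (rad/s): [2.57, 2.57, 3.14, 3.14, 3.14, 3.14].

## Interface

Orientations are given as a rotation vector (axis times angle).
In Python, from station import sensors, get_image, order, ctrl gives the robot as it stands.
- The arm moves only by the tool move_arm, never from a script. Its argument "increments" is a list of rows, each a list of 5 numbers: the shift along the tool's x, y, z in cm, then the turn about the tool's z in degrees, then the finger opening in cm, from 0 to 8.54. In form: [[dx, dy, dz, twist, gripper], ...]. A call has 1 to 5 rows; each row is the pose to reach, as a shift and turn from the pose commanded when the call began, along the tool's axes at that moment; what a row does not reach only later rows make up. A row lasts 1/8 s, in which the tool goes at most 62.5 mm and 10.7 degrees, less where a joint would pass 70% of its speed; a pose out of reach is approached as far as the arm can. A call with a gripper value outside its range is refused whole. The fingers move at their own pace and stop on an object; "newtons" is the grip in N (left out, the last holds). Time passes only in rows, so rows that repeat a pose let the fingers close. It gives the time, the measured TCP pose, the force and the opening at its end, in the units of the state.
- sensors.get_obs(): the state, without advancing time (a new reading comes with each control period).
- get_image(name): name is "scene" or "side" or "wrist"; returns a dict with "image" (480x640x3 uint8, red, green, blue), "K" (3x3 intrinsics, pixels), "D" ([k1, k2, p1, p2, k3] as OpenCV has them; the pictures are not rectified), "R" (3x3) and "t" (3): a world point X has camera coordinates R X + t. Camera axes: x right, y down, z forward; pixel columns grow to the right and rows downward; lengths in m; the calibration is good to about 2 mm. A picture is of the moment at which its call begins. There is no depth.
- order.finish_job(): hands the job in, once; it reports no verdict.
The state is a dict: "t": time; "q": joint angles; "dq": joint speeds; "effort": joint torques, N m; "tool_pos": TCP position; "tool_rot": TCP orientation; "contact_force": force on the tool from outside, world axes, zero at the start; "wrist_torque": the same for the moment, N m; "opening": finger opening in m.
Only numpy, scipy, OpenCV 4.12 (cv2) and the standard library are available. Lean on these libraries where they do the work, as an engineer would, in place of code of your own. Each camera call takes 0.05 s, during which the arm holds its last target.

## Working session

There is one attempt and no reset: what is moved stays moved. The work goes in short steps, Python scripts to look and compute and a tool call to move; the robot and the scene stay as the last step left them, time stands still between calls to the robot, and variables do not carry over. Pictures are saved under pics/ and viewed, and the job is handed in when it is done.

Besides the shell and the picture viewer there is one more tool, called after "Request:" by a JSON object that holds its "op" and its "data". move_arm: Moves the arm, as the interface text tells. Its arguments: {"type":"object","properties":{"increments":{"type":"array"},"newtons":{"type":"number"}},"required":["increments"]}

```bash
mkdir -p pics; ls
cat > h.py <<'E'
import numpy as np, cv2
from station import sensors, get_image, order, ctrl
def snap(n,f):
    d=get_image(n); cv2.imwrite('pics/'+f,cv2.cvtColor(d['image'],cv2.COLOR_RGB2BGR)); 
    np.savez('pics/'+f[:-4]+'.npz',**{k:np.array(v) for k,v in d.items()}); return d
def ray(d,u,v):
    p=cv2.undistortPoints(np.array([[[u,v]]],float),np.array(d['K']),np.array(d['D']))[0,0]
    R=np.array(d['R']);t=np.array(d['t']).ravel()
    return -R.T@t, R.T@np.array([p[0],p[1],1.])
def onz(d,u,v,z):
    c,r=ray(d,u,v); return c+r*(z-c[2])/r[2]
def tri(obs):
    A=np.zeros((3,3));b=np.zeros(3)
    for d,u,v in obs:
        c,r=ray(d,u,v); r=r/np.linalg.norm(r);P=np.eye(3)-np.outer(r,r);A+=P;b+=P@c
    x=np.linalg.solve(A,b)
    return x
def proj(d,X):
    rv=cv2.Rodrigues(np.array(d['R']))[0]
    return cv2.projectPoints(np.array(X,float).reshape(-1,1,3),rv,np.array(d['t'],float),np.array(d['K'],float),np.array(d['D'],float))[0][:,0]
def load(f): return dict(np.load('pics/'+f+'.npz'))
E
python3 - <<'E'
from h import *
for n in ['scene','side','wrist']: d=snap(n,n+'0.png'); print(n,-np.array(d['R']).T@np.array(d['t']).ravel())
print(sensors.get_obs(), ctrl.nose_length)
E
```

```text
pics
scene [ 0.26869944 -0.43069242  0.75513017]
side [0.47455969 0.77270166 0.45795404]
wrist [0.15720324 0.60830634 0.37270318]
{'t': 0.15, 'q': array([ 1.08802152e+00,  5.32012799e-02,  1.61394984e+00,  6.65695039e-06,
        1.47599266e+00, -1.19027814e-01]), 'dq': array([-0.00057846, -0.00305185, -0.00371359, -0.00153813, -0.0001083 ,
        0.00011919]), 'effort': array([ 4.26963943e-04, -3.94241881e+01, -3.70721591e+01, -1.38972841e-04,
        4.65937686e-03, -2.74318364e-05]), 'tool_pos': array([0.22216764, 0.58370384, 0.24736503]), 'tool_rot': array([-5.68144200e-01, -3.08931758e+00,  2.32360326e-03]), 'contact_force': array([0.55628893, 0.09521171, 0.88876399]), 'wrist_torque': array([-0.00666782,  0.02060928,  0.02349458]), 'opening': 0.08474815946010192} 0.017
```

View pics/scene0.png

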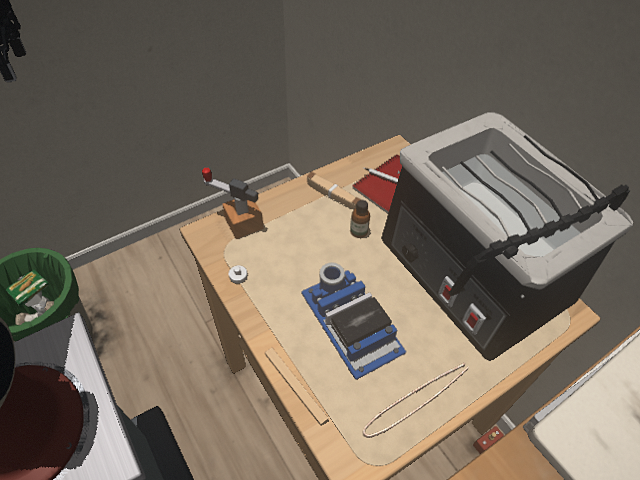

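View pics/side0.png

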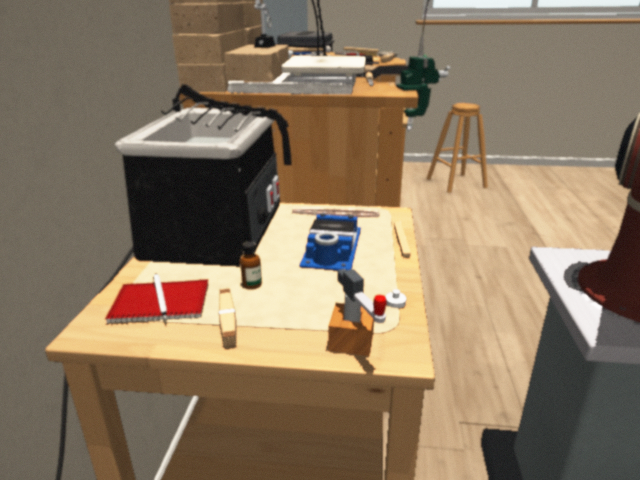

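View pics/wrist0.png

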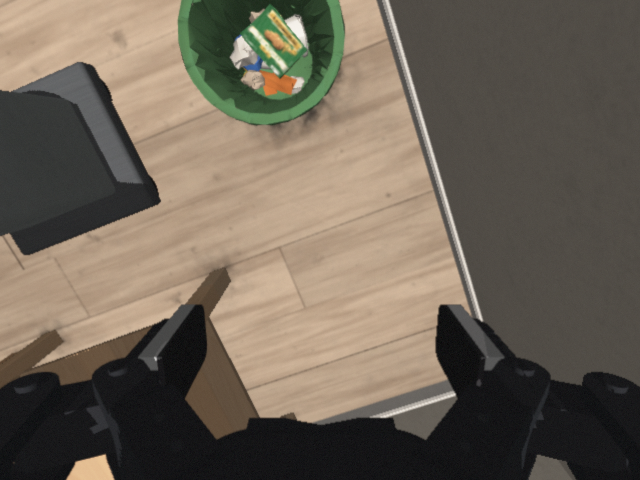

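The scene view shows the crank hub near (240,188), its red knob at (207,174), the tower mouth at (332,273) and the stake at (237,273). In the side view the hub is near (350,283), the knob at (380,303) and the tower at (327,242). I'll zoom in to measure.

Run:
```python
from h import *
def crop(f,x,y,w,h,s,o):
    im=cv2.imread(f'pics/{f}.png')[y:y+h,x:x+w]; im=cv2.resize(im,None,fx=s,fy=s,interpolation=cv2.INTER_CUBIC)
    cv2.imwrite('pics/'+o,im)
crop('scene0',190,155,100,75,8,'c1.png')
crop('side0',310,250,110,82,7,'c2.png')
crop('scene0',290,250,130,97,6,'c3.png')
crop('side0',290,200,80,60,10,'c4.png')
d=load('scene0');e=load('side0')
for n,D in(('scene',d),('side',e)):
    im=cv2.cvtColor(D['image'],cv2.COLOR_RGB2HSV)
    m=((im[...,0]<6)|(im[...,0]>174))&(im[...,1]>180)&(im[...,2]>80)
    nn,_,st,ce=cv2.connectedComponentsWithStats(m.astype(np.uint8))
    print(n,[(st[i].tolist(),ce[i].round(1).tolist()) for i in range(1,nn) if st[i,4]>15])
```

```text
scene [([202, 168, 8, 6, 32], [205.6, 170.1])]
side [([163, 281, 44, 34, 1225], [184.4, 296.4]), ([107, 284, 54, 34, 1344], [135.2, 301.6]), ([375, 295, 11, 20, 178], [379.5, 304.1])]
```

View pics/c1.png

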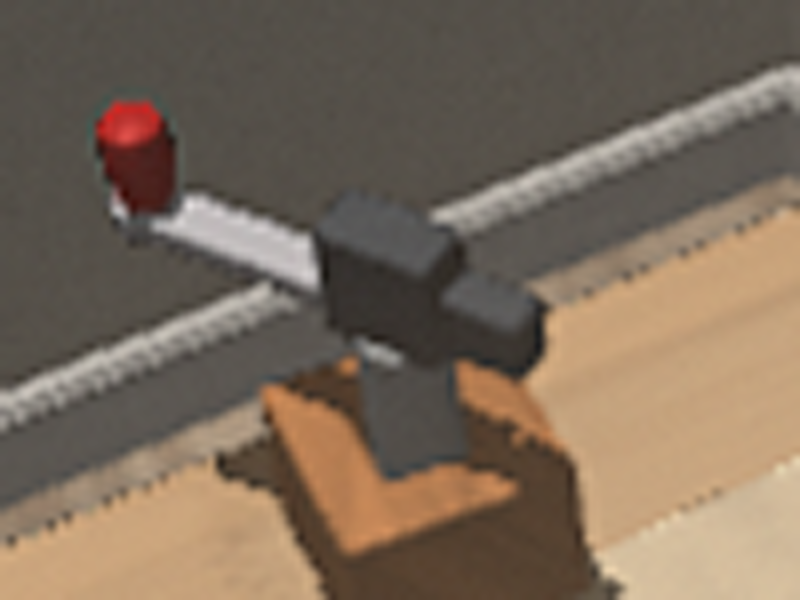

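View pics/c2.png

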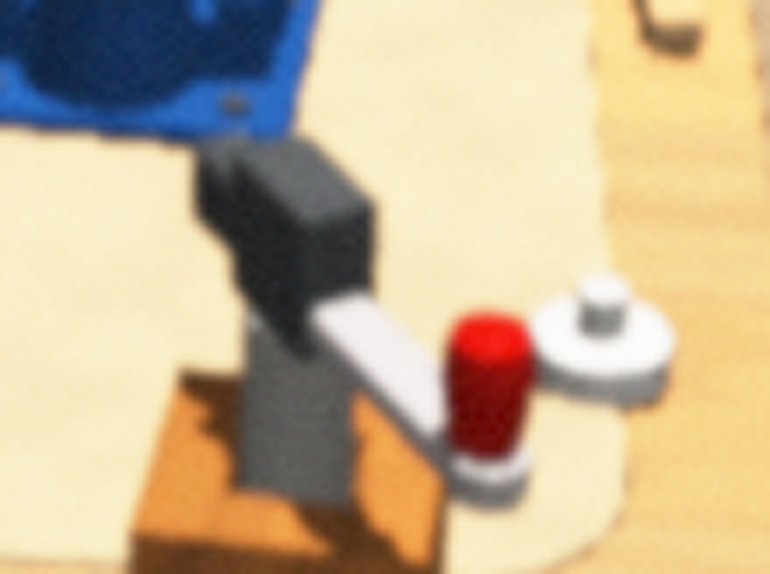

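View pics/c3.png

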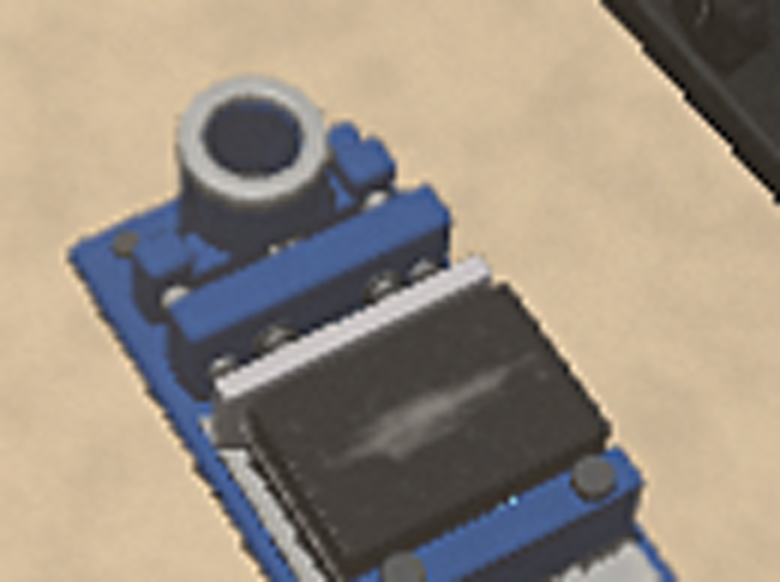

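View pics/c4.png

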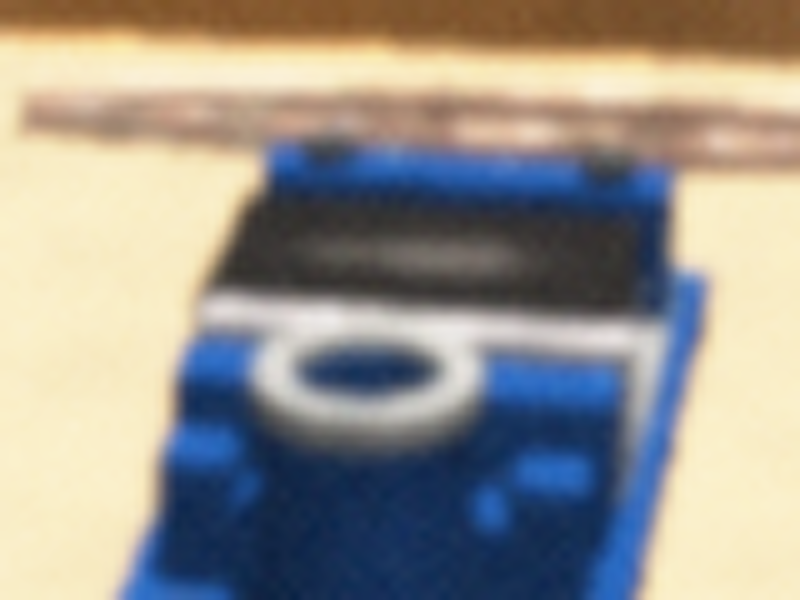

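```bash
cat > m.py <<'E'
from h import *
d=load('scene0');e=load('side0')
def S(u,v): return ((u+.5)/8-.5+190,(v+.5)/8-.5+155)
def T(u,v): return ((u+.5)/7-.5+310,(v+.5)/7-.5+250)
def S3(u,v): return ((u+.5)/6-.5+290,(v+.5)/6-.5+250)
def T4(u,v): return ((u+.5)/10-.5+290,(v+.5)/10-.5+200)
A=[onz(d,*S(*p),.114) for p in [(318,232),(352,190),(462,240),(425,275)]]
B=[onz(e,*T(*p),.114) for p in [(238,150),(310,140),(375,208),(302,225)]]
print('hub scene',np.mean(A,0),'\n',np.round(A,4));print('hub side',np.mean(B,0),'\n',np.round(B,4))
k1=S(132,120);k2=T(491,335)
print('knob',onz(d,*k1,.12),onz(e,*k2,.12),tri([(d,*k1),(e,*k2)]))
print('tower',onz(d,*S3(253,137),.06),onz(e,*T4(368,372),.06),tri([(d,*S3(253,137)),(e,*T4(368,372))]))
# vice axis: carriage top edge (z .043) scene
for n,p in dict(carL=(175,310),carR=(440,190),carL2=(190,340),padL=(215,385),padR=(485,262)).items(): print(n,onz(d,*S3(*p),.043))
for n,p in dict(base=(70,250)).items(): print(n,onz(d,*S3(*p),.008))
E
python3 m.py
```

```text
hub scene [0.49640934 0.18411875 0.114     ] 
 [[0.4828 0.1933 0.114 ]
 [0.4955 0.2016 0.114 ]
 [0.5098 0.1736 0.114 ]
 [0.4975 0.168  0.114 ]]
hub side [0.49631059 0.18920493 0.114     ] 
 [[0.5104 0.1788 0.114 ]
 [0.4963 0.1733 0.114 ]
 [0.4824 0.1985 0.114 ]
 [0.4962 0.2063 0.114 ]]
knob [0.45992829 0.24387734 0.12      ] [0.46007947 0.25055484 0.12      ] [0.46031899 0.24653532 0.11748456]
tower [ 0.55616055 -0.0404445   0.06      ] [ 0.5566609  -0.03789237  0.06      ] [ 0.55673101 -0.03985679  0.05898259]
carL [ 0.51211361 -0.06872216  0.043     ]
carR [ 0.59898579 -0.07505792  0.043     ]
carL2 [ 0.5104388  -0.07915909  0.043     ]
padL [ 0.50855302 -0.09491159  0.043     ]
padR [ 0.59556406 -0.10189872  0.043     ]
base [ 0.50862638 -0.0167783   0.008     ]
```

```bash
cat >> h.py <<'E'
from scipy.spatial.transform import Rotation as Ro
def plan(target,yaw_deg=None):
    """rel shift (cm) in current tool axes to world target TCP; twist to bring tool y to yaw (mod 180)"""
    o=sensors.get_obs(); R=Ro.from_rotvec(o['tool_rot']).as_matrix(); p=o['tool_pos']
    yt=np.degrees(np.arctan2(R[1,1],R[0,1]))
    print('t',o['t'],'pos',p.round(4),'tool y yaw',yt.round(2),'q6',np.degrees(o['q'][5]).round(1),'F',np.round(o['contact_force'],1),'open',round(o['opening'],4),'zaxis',R[:,2].round(3))
    if target is not None: print('shift cm',(R.T@(np.array(target)-p)*100).round(2))
    if yaw_deg is not None: print('twist(+cw)',((yt-yaw_deg+90)%180-90).round(2))
E
python3 - <<'E'
from h import *
d=load('scene0');e=load('side0')
plan([.4963,.187,.25],31)
print('bottle',onz(e,250,286,0),onz(d,360,236,0),'stake',onz(d,237,274,.02))
print(cv2.Rodrigues(np.array(0.))) if 0 else None
E
```

```text
t 0.15 pos [0.2222 0.5837 0.2474] tool y yaw 69.16 q6 -6.8 F [0.6 0.1 0.9] open 0.0847 zaxis [-0.001 -0.001 -1.   ]
shift cm [-39.73 -27.32  -0.23]
twist(+cw) 38.16
bottle [0.68392693 0.05165708 0.        ] [0.67660234 0.03690407 0.        ] stake [0.42495575 0.06914993 0.02      ]
```

Request:
{"op": "move_arm", "data": {"increments": [[-8,-5.5,0,8,8.5],[-16,-11,0,16,8.5],[-24,-16.4,0,24,8.5],[-32,-22,0,32,8.5],[-39.7,-27.3,0,38.2,8.5]]}}

```text
t: 0.78
tool_pos: [0.4008, 0.3253, 0.2481]
tool_rot: [1.553, 2.731, 0.0]
contact_force: [0.8, 0.4, 0.7]
opening: 0.085
```

Request:
{"op": "move_arm", "data": {"increments": [[0,0,0,0,8.5],[0,0,0,0,8.5]]}}

```text
t: 1.02
tool_pos: [0.4, 0.3271, 0.2481]
tool_rot: [-1.548, -2.733, 0.0]
contact_force: [-0.1, -0.1, -0.1]
opening: 0.0851
```

Run:
```python
from h import *
plan([.4963,.187,.25],31)
d=snap('wrist','w1.png')
print(proj(d,[[.4963,.187,.114],[.46,.247,.12],[.5563,-.039,.06]]).round(1))
```

```text
t 1.025 pos [0.4    0.3271 0.2481] tool y yaw 30.95 q6 0.1 F [-0.1 -0.1 -0.1] open 0.0851 zaxis [-0.001  0.    -1.   ]
shift cm [-16.97   1.05  -0.2 ]
twist(+cw) -0.05
[[334.4 439.5]
 [335.4 368.1]
 [271.8 571. ]]
```

Request:
{"op": "move_arm", "data": {"increments": [[-5,0.3,0,0,8.5],[-10,0.6,0,0,8.5],[-13.5,1,0,0,8.5],[-13.5,1,0,0,8.5]]}}

```text
t: 1.58
tool_pos: [0.4785, 0.2165, 0.2481]
tool_rot: [-1.548, -2.733, 0.0]
contact_force: [0.1, 0.8, 0.9]
opening: 0.085
```

Run:
```python
from h import *
plan([.4963,.187,.25],31)
d=snap('wrist','w2.png')
print(proj(d,[[.4963,.187,.114],[.46,.247,.12],[.5563,-.039,.06]]).round(1))
```

```text
t 1.575 pos [0.4785 0.2165 0.2481] tool y yaw 30.94 q6 -14.7 F [0.1 0.8 0.9] open 0.085 zaxis [-0. -0. -1.]
shift cm [-3.45  0.01 -0.19]
twist(+cw) -0.06
[[321.9 283.8]
 [321.7 187.2]
 [257.1 471.8]]
```

View pics/w2.png

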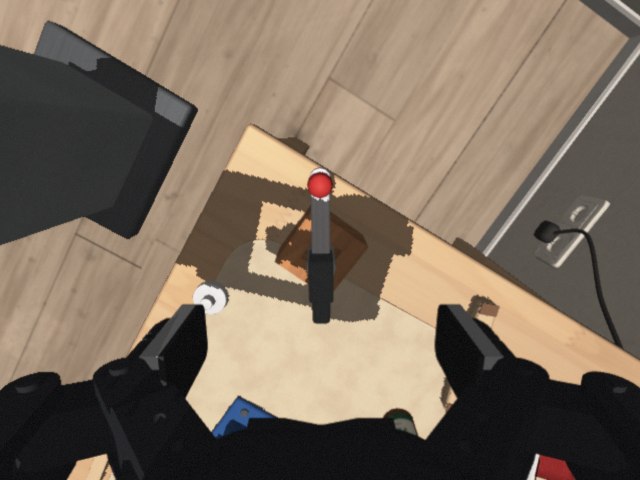

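The wrist view shows the knob at (320,185) and the hub and counterweight at (320,255–323), almost exactly as projected.

Run:
```python
from h import *
im=cv2.imread('pics/w2.png')[170:335,270:375]
cv2.imwrite('pics/c5.png',cv2.resize(im,None,fx=3.6,fy=3.6,interpolation=cv2.INTER_CUBIC))
d=load('w2')
for z in(.097,.114): print(proj(d,[[.4963,.187,z]]))
```

```text
[[321.85733237 275.47661774]]
[[321.89705868 283.80164525]]
```

View pics/c5.png

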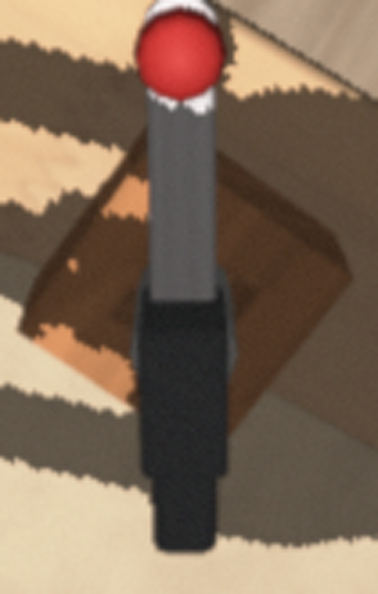

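Run:
```python
from h import *
plan([.4955,.188,.095],31)
```

```text
t 1.625 pos [0.4779 0.2174 0.2481] tool y yaw 31.01 q6 -14.7 F [ 0.  -1.   0.6] open 0.0854 zaxis [-0.001  0.    -1.   ]
shift cm [-3.44e+00  1.00e-02  1.53e+01]
twist(+cw) 0.01
```

Request:
{"op": "move_arm", "data": {"increments": [[-3.4,0,2,0,8.5],[-3.4,0,7,0,6],[-3.4,0,12,0,5],[-3.4,0,15.3,0,4],[-3.4,0,15.3,0,4]]}}

```text
t: 2.25
tool_pos: [0.4923, 0.1885, 0.092]
tool_rot: [-1.541, -2.731, 0.007]
contact_force: [0.1, -0.1, 0.2]
opening: 0.0399
```

Run:
```python
from h import *
plan([.4955,.188,.095],31)
d=snap('wrist','w3.png');snap('side','s3.png')
a=cv2.imread('pics/w3.png');b=cv2.resize(cv2.imread('pics/s3.png')[200:360,280:440],(480,480))
cv2.imwrite('pics/c6.png',cv2.resize(np.hstack([a,b]),(800,343)))
```

```text
t 2.25 pos [0.4923 0.1885 0.092 ] tool y yaw 31.12 q6 -18.3 F [ 0.1 -0.1  0.2] open 0.0399 zaxis [-0.007 -0.001 -1.   ]
shift cm [-0.21  0.25 -0.3 ]
twist(+cw) 0.12
```

View pics/c6.png

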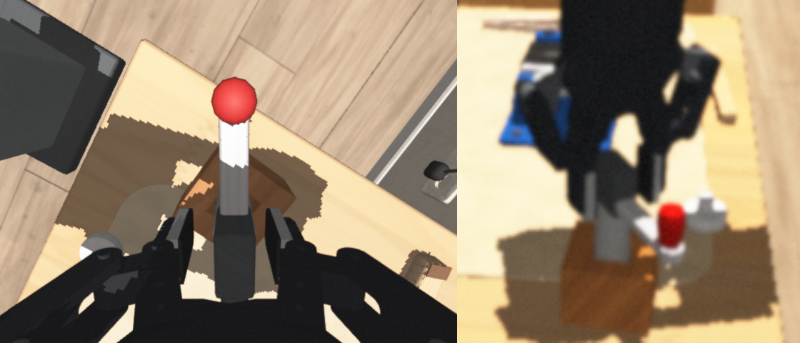

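The hub sits centred between the jaws, so I'll close on it.

Request:
{"op": "move_arm", "data": {"increments": [[-0.2,0,-0.2,0,1.5],[-0.2,0,-0.2,0,1.0],[-0.2,0,-0.2,0,1.0],[-0.2,0,-0.2,0,1.0],[-0.2,0,-0.2,0,1.0]], "newtons": 70}}

```text
t: 2.98
tool_pos: [0.4983, 0.186, 0.1002]
tool_rot: [1.547, 2.731, 0.005]
contact_force: [-1.9, 0.7, 7.1]
opening: 0.0169
```

Run:
```python
from h import *
plan([.4945,.188,.18],31)
```

```text
t 2.975 pos [0.4983 0.186  0.1002] tool y yaw 30.94 q6 -18.5 F [-1.9  0.7  7.1] open 0.0169 zaxis [ 0.004  0.001 -1.   ]
shift cm [ 0.36 -0.19 -7.98]
twist(+cw) -0.06
```

Request:
{"op": "move_arm", "data": {"increments": [[0,0,-1.5,0,1.0],[0,0,-4,0,1.0],[0,0,-7,0,1.0],[0,0,-9,0,1.0],[0,0,-9,0,1.0]]}}

```text
t: 3.6
tool_pos: [0.4978, 0.1858, 0.1896]
tool_rot: [1.546, 2.731, 0.004]
contact_force: [0.1, -0.0, -2.6]
opening: 0.017
```

Run:
```python
from h import *
plan([.5563,-.039,.19],31)
snap('side','s4.png');snap('scene','sc4.png')
b=cv2.resize(cv2.imread('pics/s4.png')[180:360,260:440],(480,480),interpolation=2)
a=cv2.resize(cv2.imread('pics/sc4.png')[80:260,140:320],(480,480),interpolation=2)
cv2.imwrite('pics/c7.png',cv2.resize(np.hstack([a,b]),(800,400)))
```

```text
t 3.6 pos [0.4978 0.1858 0.1896] tool y yaw 30.96 q6 -18.5 F [ 0.1 -0.  -2.6] open 0.017 zaxis [ 0.004  0.001 -1.   ]
shift cm [-22.29  -6.55  -0.03]
twist(+cw) -0.04
```

View pics/c7.png

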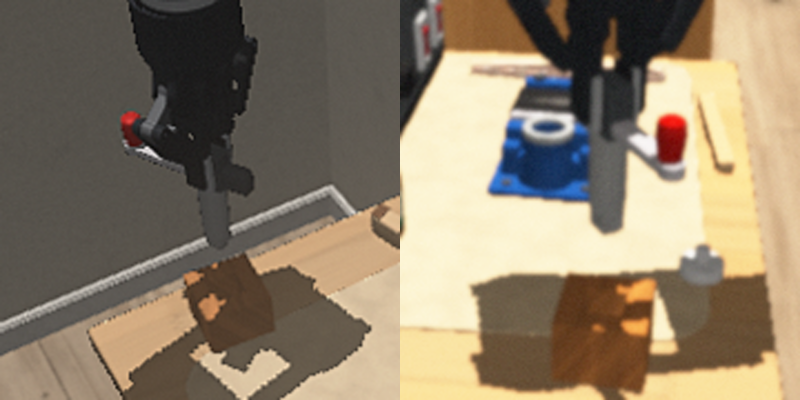

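Request:
{"op": "move_arm", "data": {"increments": [[-5,-1.5,0,0,1.0],[-10,-3,0,0,1.0],[-15,-4.4,0,0,1.0],[-20,-5.9,0,0,1.0],[-22.3,-6.5,0,0,1.0]]}}

```text
t: 4.32
tool_pos: [0.555, -0.0414, 0.1852]
tool_rot: [-1.55, -2.729, 0.002]
contact_force: [0.2, -0.2, -0.9]
opening: 0.0174
```

Request:
{"op": "move_arm", "data": {"increments": [[0,0,0,0,1.0],[0,0,0,0,1.0]]}}

```text
t: 4.58
tool_pos: [0.5548, -0.0384, 0.1858]
tool_rot: [-1.546, -2.732, 0.001]
contact_force: [-1.1, 0.4, -3.1]
opening: 0.017
```

Run:
```python
from h import *
plan([.5563,-.039,.19],31)
snap('side','s5.png');snap('scene','sc5.png')
b=cv2.resize(cv2.imread('pics/s5.png')[170:290,270:390],(480,480),interpolation=2)
a=cv2.resize(cv2.imread('pics/sc5.png')[190:310,270:390],(480,480),interpolation=2)
cv2.imwrite('pics/c8a.png',cv2.resize(a,(600,600)))
cv2.imwrite('pics/c8b.png',cv2.resize(b,(600,600)))
```

```text
t 4.575 pos [ 0.5548 -0.0384  0.1858] tool y yaw 30.97 q6 -42.6 F [-1.1  0.4 -3.1] open 0.017 zaxis [-0.003  0.001 -1.   ]
shift cm [-0.12  0.1  -0.42]
twist(+cw) -0.03
```

View pics/c8a.png

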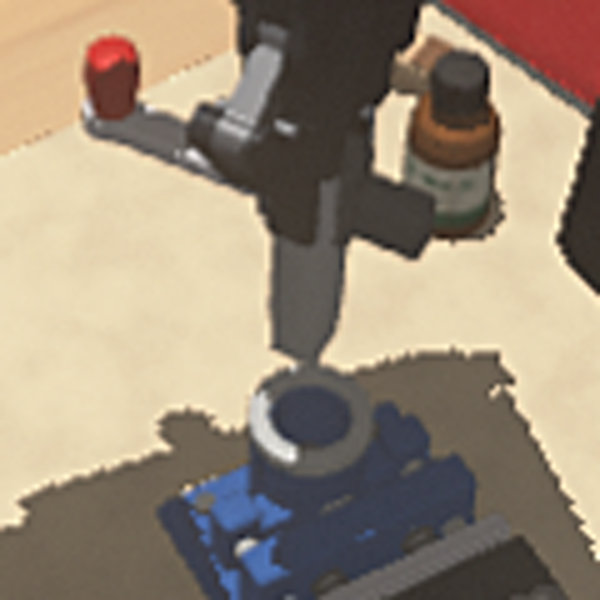

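View pics/c8b.png

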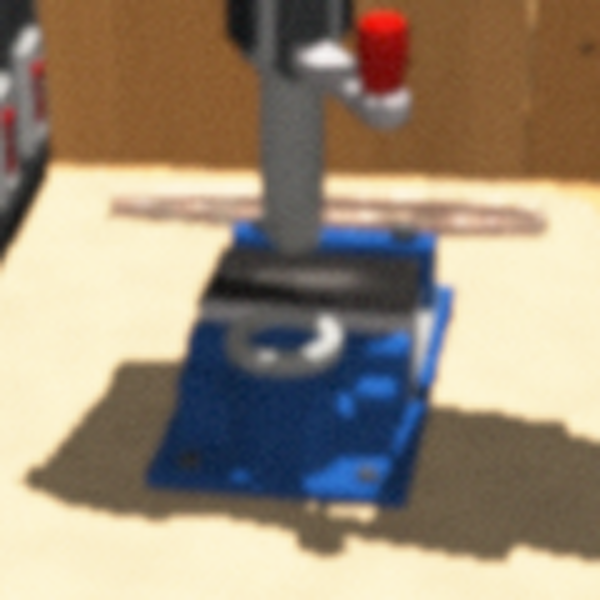

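Run:
```python
from h import *
d=load('sc5');e=load('s5')
def S(u,v): return ((u+.5)/5-.5+270,(v+.5)/5-.5+190)
def T(u,v): return ((u+.5)/5-.5+270,(v+.5)/5-.5+170)
a=S(306,357);b=T(293,246)
print('tip',tri([(d,*a),(e,*b)]),onz(d,*a,.0956),onz(e,*b,.0956))
a=S(312,414);b=T(285,343)
print('mouth',tri([(d,*a),(e,*b)]),onz(d,*a,.06),onz(e,*b,.06))
# predicted: rings at mouth and shaft axis
for c in ([.5563,-.039],[.555,-.0385]):
  for D,f,off in((d,'sc',190),(e,'s',170)):
    p=proj(D,[[*c,.06],[*c,.0956],[*c,.15]]); print(c,f,((p-[270,off]+.5)*5-.5).round(0).tolist())
```

```text
tip [ 0.55316873 -0.04025046  0.09545201] [ 0.55274278 -0.04038571  0.0956    ] [ 0.55347318 -0.04021087  0.0956    ]
mouth [ 0.55702591 -0.03893756  0.0568    ] [ 0.55654456 -0.04064149  0.06      ] [ 0.55558739 -0.0318631   0.06      ]
[0.5563, -0.039] sc [[309.0, 411.0], [313.0, 350.0], [319.0, 247.0]]
[0.5563, -0.039] s [[285.0, 334.0], [285.0, 247.0], [285.0, 107.0]]
[0.555, -0.0385] sc [[305.0, 412.0], [309.0, 350.0], [315.0, 248.0]]
[0.555, -0.0385] s [[288.0, 335.0], [288.0, 248.0], [288.0, 108.0]]
```

Request:
{"op": "move_arm", "data": {"increments": [[-0.1,0.32,1,0,1.0],[-0.1,0.32,2.2,0,1.0],[-0.1,0.32,3,0,1.0],[-0.1,0.32,3,0,1.0],[-0.1,0.32,3,0,1.0]]}}

```text
t: 5.3
tool_pos: [0.5591, -0.0383, 0.1575]
tool_rot: [1.548, 2.733, 0.0]
contact_force: [0.2, 0.3, -2.2]
opening: 0.0172
```

Run:
```python
from h import *
plan(None)
snap('side','s6.png');snap('scene','sc6.png')
a=cv2.resize(cv2.imread('pics/sc6.png')[230:290,300:360],(400,400),interpolation=2)
b=cv2.resize(cv2.imread('pics/s6.png')[200:260,297:357],(400,400),interpolation=2)
cv2.imwrite('pics/c9.png',np.hstack([a,b]))
```

```text
t 5.3 pos [ 0.5591 -0.0383  0.1575] tool y yaw 30.95 q6 -42.5 F [ 0.2  0.3 -2.2] open 0.0172 zaxis [ 0. -0. -1.]
```

View pics/c9.png

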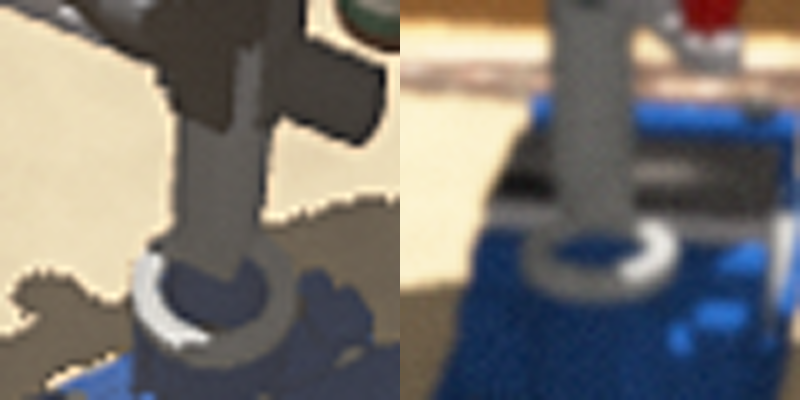

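Run:
```python
from h import *
d=load('sc6');e=load('s6')
k=400/60
S=lambda u,v:((u+.5)/k-.5+300,(v+.5)/k-.5+230)
T=lambda u,v:((u-400+.5)/k-.5+297,(v+.5)/k-.5+200)
iS=lambda X:((proj(d,X)-[300,230]+.5)*k-.5).round(0).tolist()
iT=lambda X:((proj(e,X)-[297,200]+.5)*k-.5+[400,0]).round(0).tolist()
c=np.array([.5563,-.0395])
def ring(c,r,z): a=np.linspace(0,2*np.pi,72); return np.c_[c[0]+r*np.cos(a),c[1]+r*np.sin(a),0*a+z]
for r in(.022,.0135):
  for f,n in((iS,'scene'),(iT,'side')):
    p=np.array(f(ring(c,r,.06))); print(n,r,'x',p[:,0].min(),p[:,0].max(),'y',p[:,1].min(),p[:,1].max())
for z in(.065,.09): print(z,'axis',iS([[*c,z]]),iT([[*c,z]]))
for dx,dy in((.002,0),(0,.002)): print(dx,dy,iS([[c[0]+dx,c[1]+dy,.065]]),iT([[c[0]+dx,c[1]+dy,.065]]))
# intensity profiles
for n,D,row0 in(('scene',d,[258,262]),('side',e,[215,220,225])):
  g=cv2.cvtColor(D['image'],cv2.COLOR_RGB2GRAY)
  for r in row0: print(n,r,g[r,318:348].tolist() if n=='scene' else g[r,312:342].tolist())
```

```text
scene 0.022 x 128.0 298.0 y 214.0 354.0
side 0.022 x 522.0 679.0 y 212.0 281.0
scene 0.0135 x 161.0 265.0 y 240.0 326.0
side 0.0135 x 552.0 649.0 y 224.0 267.0
0.065 axis [[214.0, 272.0]] [[600.0, 229.0]]
0.09 axis [[217.0, 214.0]] [[600.0, 147.0]]
0.002 0 [[220.0, 268.0]] [[593.0, 229.0]]
0 0.002 [[209.0, 266.0]] [[600.0, 232.0]]
scene 258 [221, 220, 220, 219, 218, 221, 229, 176, 97, 80, 88, 89, 90, 90, 92, 93, 91, 92, 90, 89, 85, 62, 211, 226, 220, 218, 219, 219, 219, 220]
scene 262 [221, 223, 223, 222, 222, 223, 231, 204, 116, 79, 88, 89, 88, 90, 91, 92, 92, 93, 91, 87, 73, 186, 239, 239, 241, 177, 152, 102, 142, 106]
side 215 [205, 204, 200, 189, 157, 123, 106, 96, 87, 93, 94, 94, 98, 99, 103, 97, 96, 93, 90, 94, 102, 110, 118, 122, 124, 131, 131, 135, 141, 138]
side 220 [235, 208, 144, 94, 65, 56, 58, 66, 80, 91, 92, 97, 99, 98, 98, 96, 96, 93, 85, 76, 66, 54, 52, 51, 52, 50, 54, 49, 51, 51]
side 225 [113, 59, 51, 45, 47, 55, 57, 68, 79, 88, 92, 95, 95, 94, 99, 95, 95, 92, 94, 94, 110, 113, 119, 119, 114, 119, 110, 105, 98, 84]
```

Run:
```python
from h import *
snap('wrist','w6.png')
a=cv2.resize(cv2.imread('pics/sc6.png')[230:290,305:365],(600,600),interpolation=0)
b=cv2.resize(cv2.imread('pics/s6.png')[205:255,297:347],(600,600),interpolation=0)
cv2.imwrite('pics/ca.png',a);cv2.imwrite('pics/cb.png',b)
```

```text
(no output)
```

View pics/w6.png

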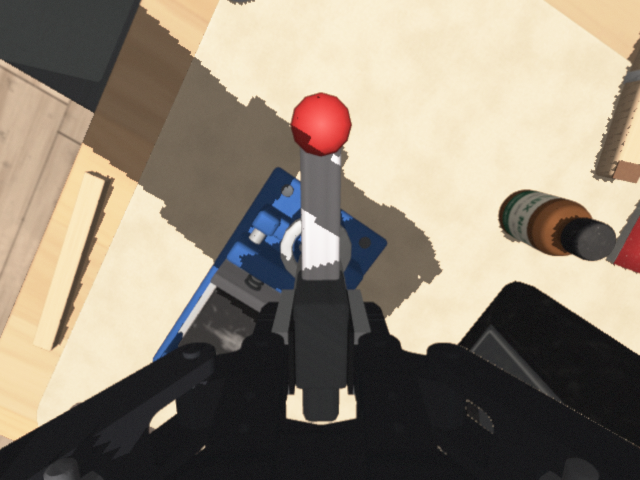

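View pics/ca.png

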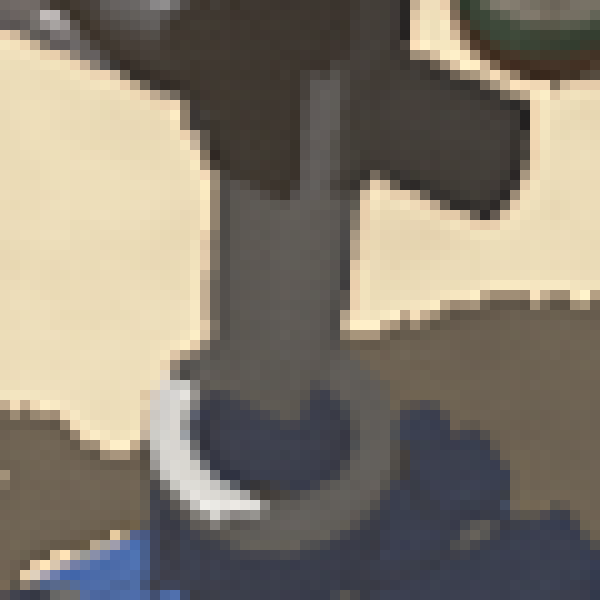

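View pics/cb.png

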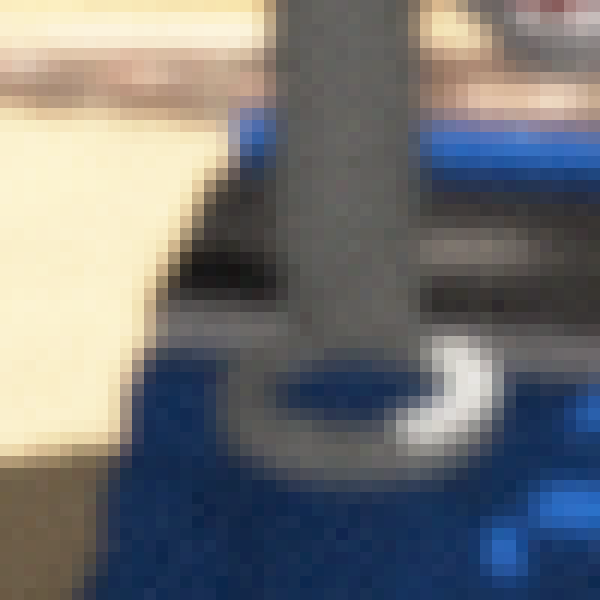

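Request:
{"op": "move_arm", "data": {"increments": [[0,-0.13,0.3,0,1.0],[0,-0.13,0.8,0,1.0],[0,-0.13,1.3,0,1.0],[0,-0.13,1.3,0,1.0]]}}

```text
t: 5.95
tool_pos: [0.5573, -0.0389, 0.1434]
tool_rot: [-1.547, -2.732, 0.001]
contact_force: [-0.2, -0.2, -2.1]
opening: 0.0171
```

Run:
```python
from h import *
plan(None)
snap('side','s7.png');snap('scene','sc7.png')
a=cv2.resize(cv2.imread('pics/sc7.png')[230:290,305:365],(400,400),interpolation=2)
b=cv2.resize(cv2.imread('pics/s7.png')[205:255,297:347],(400,400),interpolation=2)
cv2.imwrite('pics/cc.png',np.hstack([a,b]))
```

```text
t 5.95 pos [ 0.5573 -0.0389  0.1434] tool y yaw 30.96 q6 -42.6 F [-0.2 -0.2 -2.1] open 0.0171 zaxis [-0.002  0.    -1.   ]
```

View pics/cc.png

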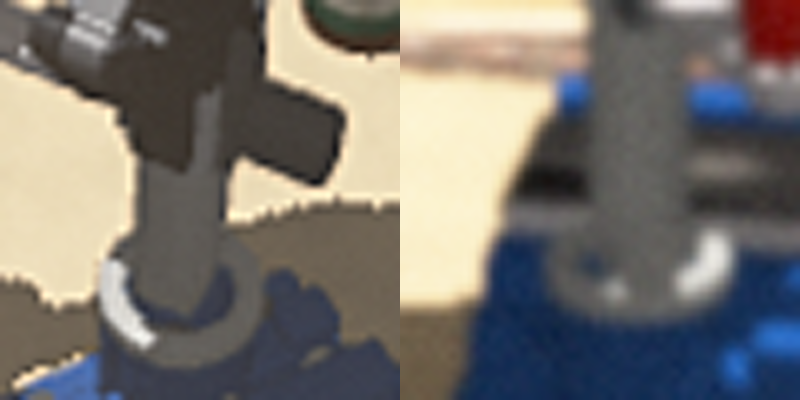

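Request:
{"op": "move_arm", "data": {"increments": [[0,0,0.3,0,1.0],[0,0,0.6,0,1.0],[0,0,0.9,0,1.0],[0,0,0.9,0,1.0]]}}

```text
t: 6.55
tool_pos: [0.5575, -0.0389, 0.1349]
tool_rot: [-1.548, -2.733, 0.0]
contact_force: [0.0, 0.1, -2.6]
opening: 0.017
```

Run:
```python
from h import *
plan(None);print(sensors.get_obs()['wrist_torque'])
snap('side','s8.png');snap('scene','sc8.png')
a=cv2.resize(cv2.imread('pics/sc8.png')[230:290,305:365],(400,400),interpolation=2)
b=cv2.resize(cv2.imread('pics/s8.png')[205:255,297:347],(400,400),interpolation=2)
cv2.imwrite('pics/cd.png',np.hstack([a,b]))
```

```text
t 6.55 pos [ 0.5575 -0.0389  0.1349] tool y yaw 30.96 q6 -42.6 F [ 0.   0.1 -2.6] open 0.017 zaxis [-0.001  0.    -1.   ]
[0.03084097 0.07877044 0.01732622]
```

View pics/cd.png

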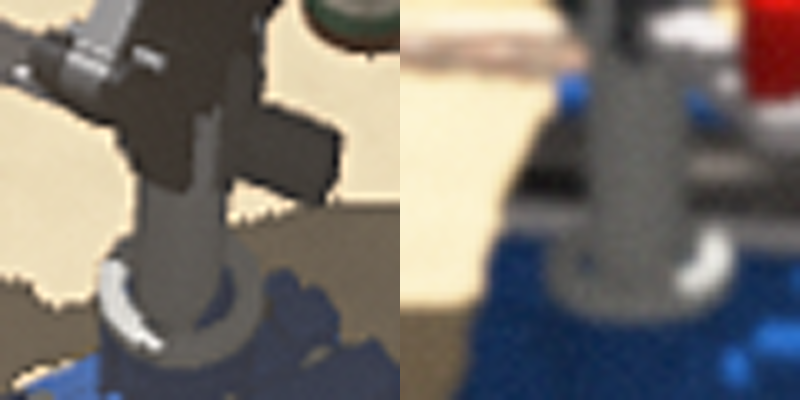

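Request:
{"op": "move_arm", "data": {"increments": [[-0.09,-0.05,0,0,1.0],[-0.09,-0.05,0.4,0,1.0],[-0.09,-0.05,0.8,0,1.0],[-0.09,-0.05,0.8,0,1.0]]}}

```text
t: 7.15
tool_pos: [0.5574, -0.0399, 0.1266]
tool_rot: [-1.547, -2.733, 0.001]
contact_force: [-0.0, -0.3, -2.2]
opening: 0.0171
```

Run:
```python
from h import *
plan(None);print(sensors.get_obs()['wrist_torque'])
snap('side','s9.png');snap('scene','sc9.png')
a=cv2.resize(cv2.imread('pics/sc9.png')[230:290,305:365],(400,400),interpolation=2)
b=cv2.resize(cv2.imread('pics/s9.png')[205:255,297:347],(400,400),interpolation=2)
cv2.imwrite('pics/ce.png',np.hstack([a,b]))
```

```text
t 7.15 pos [ 0.5574 -0.0399  0.1266] tool y yaw 30.96 q6 -42.7 F [-0.  -0.3 -2.2] open 0.0171 zaxis [-0.001  0.    -1.   ]
[-0.02783271  0.02206964 -0.02537412]
```

View pics/ce.png

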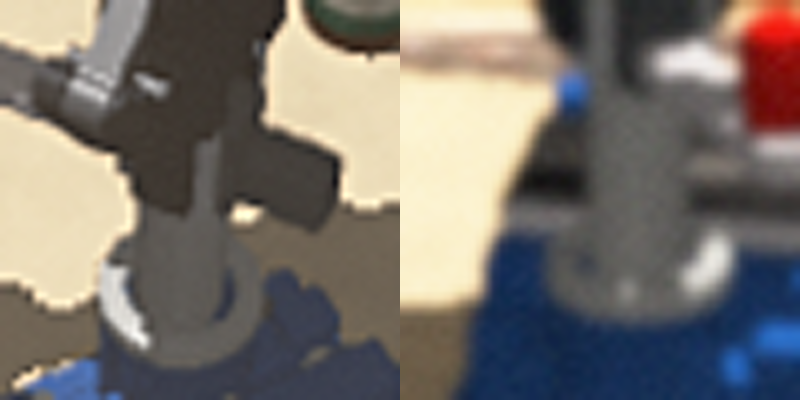

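Request:
{"op": "move_arm", "data": {"increments": [[0,0,0.4,0,1.0],[0,0,0.7,0,1.0],[0,0,1.0,0,1.0],[0,0,1.0,0,1.0]]}}

```text
t: 7.75
tool_pos: [0.5576, -0.0399, 0.1168]
tool_rot: [-1.548, -2.733, 0.0]
contact_force: [0.2, -0.7, -2.5]
opening: 0.0168
```

Run:
```python
from h import *
plan(None);print(sensors.get_obs()['wrist_torque'])
snap('side','s9.png');snap('scene','sc9.png')
a=cv2.resize(cv2.imread('pics/sc9.png')[230:290,305:365],(400,400),interpolation=2)
b=cv2.resize(cv2.imread('pics/s9.png')[205:255,297:347],(400,400),interpolation=2)
cv2.imwrite('pics/cf.png',np.hstack([a,b]))
```

```text
t 7.75 pos [ 0.5576 -0.0399  0.1168] tool y yaw 30.96 q6 -42.7 F [ 0.2 -0.7 -2.5] open 0.0168 zaxis [-0.001  0.    -1.   ]
[ 0.00701811 -0.00957965 -0.0378789 ]
```

View pics/cf.png

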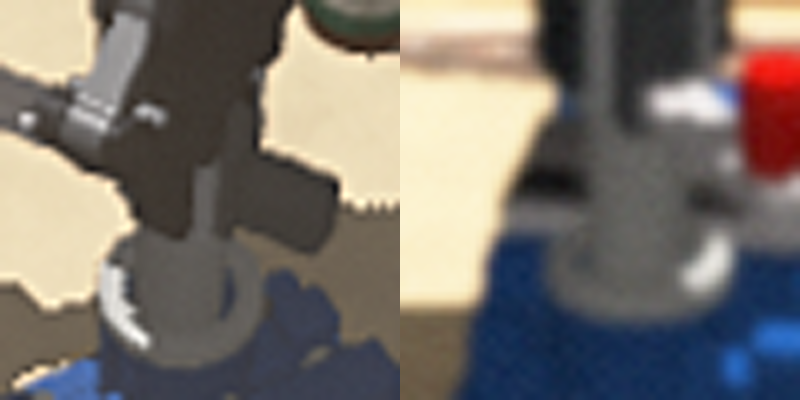

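Request:
{"op": "move_arm", "data": {"increments": [[0,0,0.2,0,1.0],[0,0,0.4,0,1.0],[0,0,0.4,0,1.0]]}}

```text
t: 8.22
tool_pos: [0.5576, -0.04, 0.113]
tool_rot: [-1.548, -2.733, 0.0]
contact_force: [0.2, -0.6, -2.0]
opening: 0.0169
```

Request:
{"op": "move_arm", "data": {"increments": [[0,0,0.2,0,1.0],[0,0,0.2,0,1.0]]}}

```text
t: 8.48
tool_pos: [0.5577, -0.04, 0.1111]
tool_rot: [-1.548, -2.733, 0.0]
contact_force: [0.1, 0.5, -2.1]
opening: 0.0171
```

Request:
{"op": "move_arm", "data": {"increments": [[0,0,0.2,0,1.0],[0,0,0.2,0,1.0]]}}

```text
t: 8.72
tool_pos: [0.5579, -0.0401, 0.1093]
tool_rot: [1.548, 2.733, 0.0]
contact_force: [-0.1, 0.8, -1.8]
opening: 0.0166
```

Request:
{"op": "move_arm", "data": {"increments": [[0,0,0.2,0,1.0],[0,0,0.2,0,1.0]]}}

```text
t: 8.98
tool_pos: [0.5583, -0.0403, 0.1082]
tool_rot: [1.547, 2.733, -0.0]
contact_force: [0.2, -0.3, 1.9]
opening: 0.0171
```

Request:
{"op": "move_arm", "data": {"increments": [[0,0,0.2,0,1.0],[0,0,0.2,0,1.0]]}}

```text
t: 9.22
tool_pos: [0.5586, -0.0404, 0.1072]
tool_rot: [1.547, 2.732, -0.0]
contact_force: [-3.3, -1.3, 8.2]
opening: 0.0171
```

Request:
{"op": "move_arm", "data": {"increments": [[0,0,0.2,0,1.0],[0,0,0.2,0,1.0]]}}

```text
t: 9.48
tool_pos: [0.5583, -0.0406, 0.1046]
tool_rot: [1.548, 2.732, -0.001]
contact_force: [-2.1, -1.1, 4.9]
opening: 0.0167
```

Request:
{"op": "move_arm", "data": {"increments": [[0,0,0.1,4,1.0],[0,0,0.1,8,1.0],[0,0,0.1,12,1.0],[0,0,0.1,16,1.0],[0,0,0.1,20,1.0]]}}

```text
t: 10.1
tool_pos: [0.5576, -0.0408, 0.1017]
tool_rot: [2.001, 2.421, -0.003]
contact_force: [-0.6, -3.9, -2.3]
opening: 0.0168
```

Run:
```python
from h import *
plan(None);print(sensors.get_obs()['wrist_torque'])
```

```text
t 10.1 pos [ 0.5576 -0.0408  0.1017] tool y yaw 10.85 q6 -22.6 F [-0.6 -3.9 -2.3] open 0.0168 zaxis [-0.    -0.002 -1.   ]
[-0.77747326 -0.02587747  0.13408428]
```

Request:
{"op": "move_arm", "data": {"increments": [[0,0,0.2,0,1.0],[0,0,0.2,0,1.0]]}}

```text
t: 10.35
tool_pos: [0.5578, -0.0407, 0.1005]
tool_rot: [1.997, 2.424, -0.002]
contact_force: [-2.4, -4.1, 1.8]
opening: 0.017
```

Run:
```python
from h import *
plan(None);print(sensors.get_obs()['wrist_torque'])
```

```text
t 10.35 pos [ 0.5578 -0.0407  0.1005] tool y yaw 11.02 q6 -22.7 F [-2.4 -4.1  1.8] open 0.017 zaxis [-0.    -0.002 -1.   ]
[-1.00864765  0.51095839  0.06404425]
```

Request:
{"op": "move_arm", "data": {"increments": [[-0.08,-0.08,0,0,1.0],[-0.08,-0.08,0.1,0,1.0],[-0.08,-0.08,0.1,0,1.0]]}}

```text
t: 10.72
tool_pos: [0.5576, -0.041, 0.0998]
tool_rot: [1.998, 2.423, 0.001]
contact_force: [-0.8, -1.9, 4.0]
opening: 0.017
```

Run:
```python
from h import *
plan(None);print(sensors.get_obs()['wrist_torque'])
snap('side','s10.png');snap('scene','sc10.png')
a=cv2.resize(cv2.imread('pics/sc10.png')[230:290,305:365],(400,400),interpolation=2)
b=cv2.resize(cv2.imread('pics/s10.png')[205:255,297:347],(400,400),interpolation=2)
cv2.imwrite('pics/cg.png',np.hstack([a,b]))
```

```text
t 10.725 pos [ 0.5576 -0.041   0.0998] tool y yaw 10.97 q6 -22.8 F [-0.8 -1.9  4. ] open 0.017 zaxis [ 0.001 -0.    -1.   ]
[-0.71444859  0.27330849 -0.00236905]
```

View pics/cg.png

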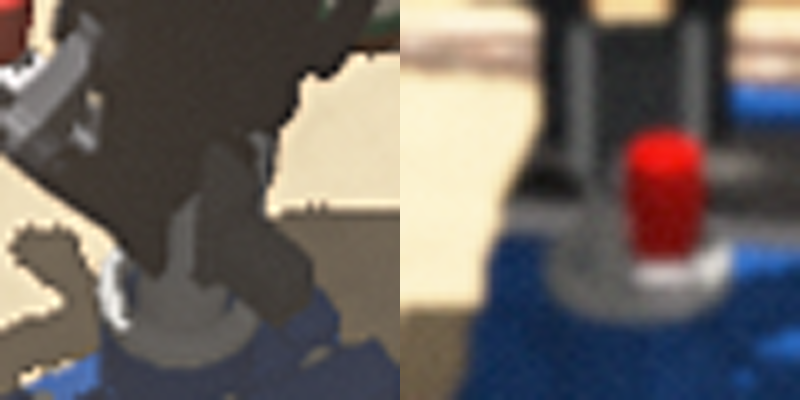

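Request:
{"op": "move_arm", "data": {"increments": [[-0.05,0,0.1,4,1.0],[-0.05,0,0.1,8,1.0],[-0.05,0,0.1,12,1.0]]}}

```text
t: 11.2
tool_pos: [0.5575, -0.0413, 0.0996]
tool_rot: [2.243, 2.2, -0.0]
contact_force: [-3.6, -2.8, 9.9]
opening: 0.0169
```

Run:
```python
from h import *
plan(None);print(sensors.get_obs()['wrist_torque'])
```

```text
t 11.2 pos [ 0.5575 -0.0413  0.0996] tool y yaw -1.1 q6 -10.8 F [-3.6 -2.8  9.9] open 0.0169 zaxis [-0. -0. -1.]
[-0.5446822   0.88910546  0.4321993 ]
```

Run:
```python
from h import *
plan(None)
e=snap('side','s11.png');d=snap('scene','sc11.png');w=snap('wrist','w11.png')
a=cv2.resize(cv2.imread('pics/sc11.png')[210:290,280:360],(400,400),interpolation=2)
b=cv2.resize(cv2.imread('pics/s11.png')[190:270,290:370],(400,400),interpolation=2)
cv2.imwrite('pics/ch.png',np.hstack([a,b]))
for n,D in(('scene',d),('side',e),('wrist',w)):
    im=cv2.cvtColor(D['image'],cv2.COLOR_RGB2HSV)
    m=((im[...,0]<6)|(im[...,0]>174))&(im[...,1]>150)&(im[...,2]>60)
    nn,_,st,ce=cv2.connectedComponentsWithStats(m.astype(np.uint8))
    print(n,[(st[i].tolist(),ce[i].round(1).tolist()) for i in range(1,nn) if st[i,4]>15])
c=[.558,.029]
for z in(.118,.124,.130):
  for D in(d,e,w): print(z,proj(D,[[*c,z]]).round(1),proj(D,[[*c,z-.022]]).round(1))
```

```text
t 11.2 pos [ 0.5575 -0.0413  0.0996] tool y yaw -1.1 q6 -10.8 F [-3.6 -2.8  9.9] open 0.0169 zaxis [-0. -0. -1.]
scene [([384, 155, 18, 24, 232], [393.7, 167.2]), ([365, 177, 32, 34, 655], [380.7, 191.6]), ([308, 221, 6, 13, 38], [309.7, 225.3]), ([471, 313, 7, 8, 24], [473.8, 316.3])]
side [([317, 0, 140, 97, 4141], [383.3, 38.7]), ([458, 0, 9, 6, 19], [461.1, 1.7]), ([323, 91, 14, 9, 38], [329.3, 96.0]), ([313, 101, 35, 17, 253], [330.0, 109.6]), ([316, 221, 10, 16, 135], [320.7, 228.1]), ([582, 266, 7, 6, 18], [584.7, 268.2]), ([162, 280, 45, 35, 1289], [184.3, 296.5]), ([107, 283, 55, 36, 1391], [135.5, 301.9])]
wrist [([291, 93, 59, 63, 2766], [320.1, 123.9])]
0.118 [[311.4 223.8]] [[311.4 232. ]]
0.118 [[321.6 223.1]] [[321.6 234.9]]
0.118 [[321.1 127.5]] [[321.1 128.5]]
0.124 [[311.4 221.5]] [[311.4 229.8]]
0.124 [[321.5 219.9]] [[321.6 231.7]]
0.124 [[321.1 127.1]] [[321.1 128.3]]
0.13 [[311.5 219.2]] [[311.4 227.6]]
0.13 [[321.5 216.6]] [[321.6 228.5]]
0.13 [[321.1 126.7]] [[321.1 128. ]]
```

View pics/ch.png

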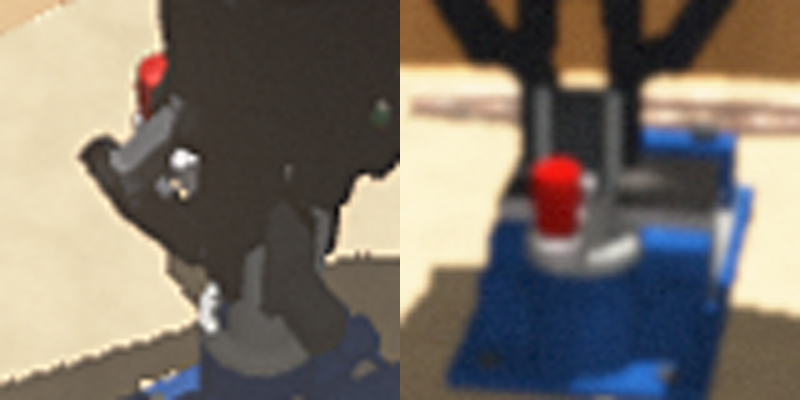

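View pics/w11.png

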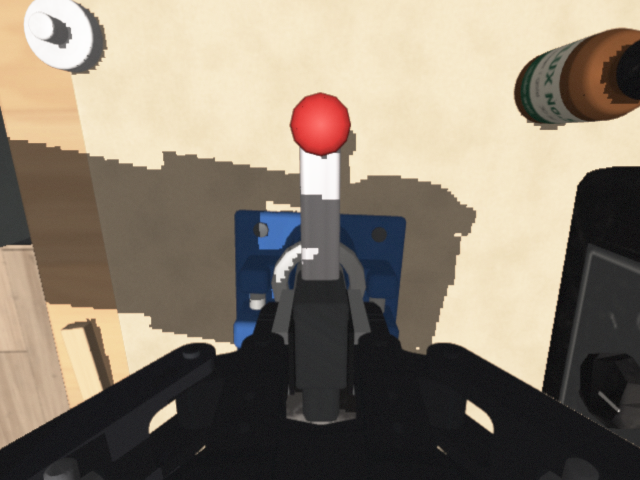

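The knob top in the side view, at row 221–223, puts z near 0.118. Together with the 0.43 N m turning resistance, this shows the crank has dropped home. I'll seat it lightly, then turn.

Request:
{"op": "move_arm", "data": {"increments": [[-0.05,-0.04,0.1,2,1.0],[-0.05,-0.04,0.1,4,1.0],[-0.05,-0.04,0.1,6,1.0],[-0.05,-0.04,0.1,8,1.0],[-0.05,-0.04,0.1,8,1.0]]}}

```text
t: 11.98
tool_pos: [0.5574, -0.0416, 0.0995]
tool_rot: [-2.389, -2.04, -0.001]
contact_force: [-5.2, -0.9, 12.9]
opening: 0.0171
```

Run:
```python
from h import *
plan(None);print(sensors.get_obs()['wrist_torque'])
```

```text
t 11.975 pos [ 0.5574 -0.0416  0.0995] tool y yaw -9.0 q6 -2.9 F [-5.2 -0.9 12.9] open 0.0171 zaxis [ 0.  0. -1.]
[-0.25237795  1.2396735   0.30074224]
```

Request:
{"op": "move_arm", "data": {"increments": [[0,-0.12,-0.2,3,1.0],[0,-0.12,-0.2,6,1.0],[0,-0.12,-0.2,9,1.0],[0,-0.12,-0.2,12,1.0],[0,-0.12,-0.2,12,1.0]]}}

```text
t: 12.6
tool_pos: [0.5564, -0.0415, 0.0997]
tool_rot: [2.588, 1.779, 0.003]
contact_force: [0.9, -2.3, 3.2]
opening: 0.0171
```

Run:
```python
from h import *
plan(None);print(sensors.get_obs()['wrist_torque'])
e=snap('side','s12.png');d=snap('scene','sc12.png')
a=cv2.resize(cv2.imread('pics/sc12.png')[250:370,280:420],(467,400),interpolation=2)
b=cv2.resize(cv2.imread('pics/s12.png')[195:275,290:370],(333,333),interpolation=2)
b=cv2.copyMakeBorder(b,0,67,0,0,0)
cv2.imwrite('pics/ci.png',np.hstack([a,b]))
```

```text
t 12.6 pos [ 0.5564 -0.0415  0.0997] tool y yaw -20.99 q6 9.0 F [ 0.9 -2.3  3.2] open 0.0171 zaxis [ 0.002  0.    -1.   ]
[-0.53861428 -0.24092968  0.19397044]
```

View pics/ci.png

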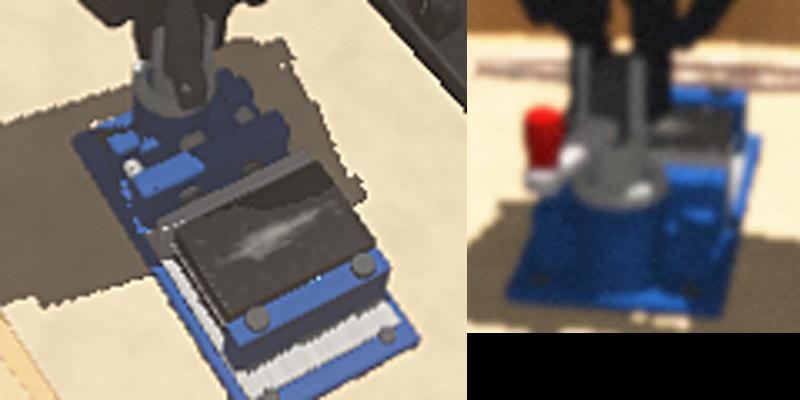

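Run:
```python
from h import *
a=cv2.resize(cv2.imread('pics/scene0.png')[268:318,310:375],(520,400),interpolation=2)
b=cv2.resize(cv2.imread('pics/sc12.png')[268:318,310:375],(520,400),interpolation=2)
cv2.imwrite('pics/cj.png',cv2.resize(np.hstack([a,b]),(800,308)))
```

```text
(no output)
```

View pics/cj.png

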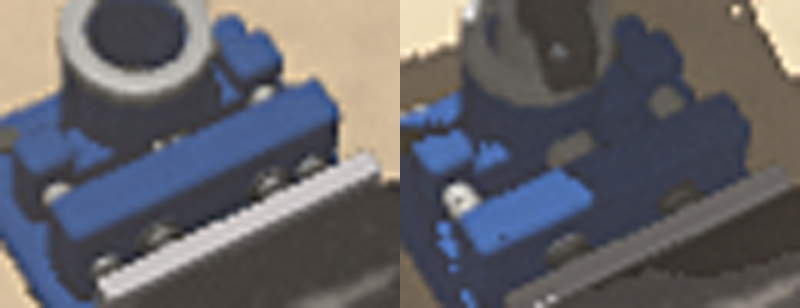

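The carriage and pad have both advanced a few mm since the start, so the drive is engaged. I'll keep turning clockwise.

Request:
{"op": "move_arm", "data": {"increments": [[0,0,0,4,1.0],[0,0,0,8,1.0],[0,0,0,12,1.0],[0,0,0,16,1.0]]}}

```text
t: 13.2
tool_pos: [0.5559, -0.0415, 0.0996]
tool_rot: [-2.813, -1.399, -0.001]
contact_force: [0.1, -1.6, 4.2]
opening: 0.0171
```

```bash
cat > m2.py <<'E'
from h import *
import sys
plan(None);print(sensors.get_obs()['wrist_torque'])
n=sys.argv[1]
d=snap('scene',n+'.png')
g=d['image']
cv2.imwrite('pics/'+n+'z.png',cv2.resize(cv2.cvtColor(g,cv2.COLOR_RGB2BGR)[268:328,305:385],(800,600),interpolation=2))
E
python3 m2.py sc13
```

```text
t 13.2 pos [ 0.5559 -0.0415  0.0996] tool y yaw -37.1 q6 25.2 F [ 0.1 -1.6  4.2] open 0.0171 zaxis [ 0.001  0.    -1.   ]
[-0.37448699  0.0502978   0.30926711]
```

View pics/sc13z.png

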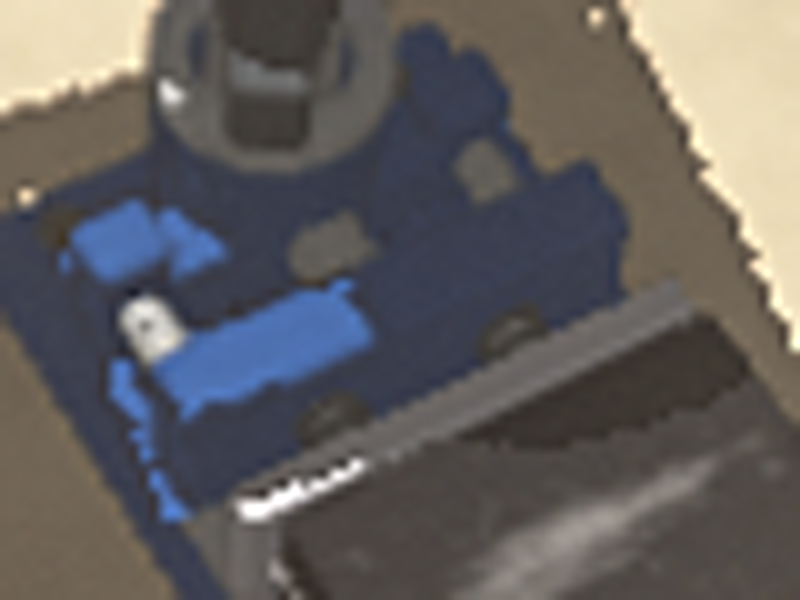

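Request:
{"op": "move_arm", "data": {"increments": [[0,0,0,4,1.0],[0,0,0,8,1.0],[0,0,0,12,1.0]]}}

```text
t: 13.62
tool_pos: [0.5557, -0.0415, 0.0996]
tool_rot: [-2.943, -1.099, 0.0]
contact_force: [-0.7, -1.2, 5.4]
opening: 0.0169
```

```bash
python3 m2.py sc14
```

```text
t 13.625 pos [ 0.5557 -0.0415  0.0996] tool y yaw -49.05 q6 37.1 F [-0.7 -1.2  5.4] open 0.0169 zaxis [-0.  0. -1.]
[-0.31287023  0.21205847  0.47219432]
```

View pics/sc14z.png

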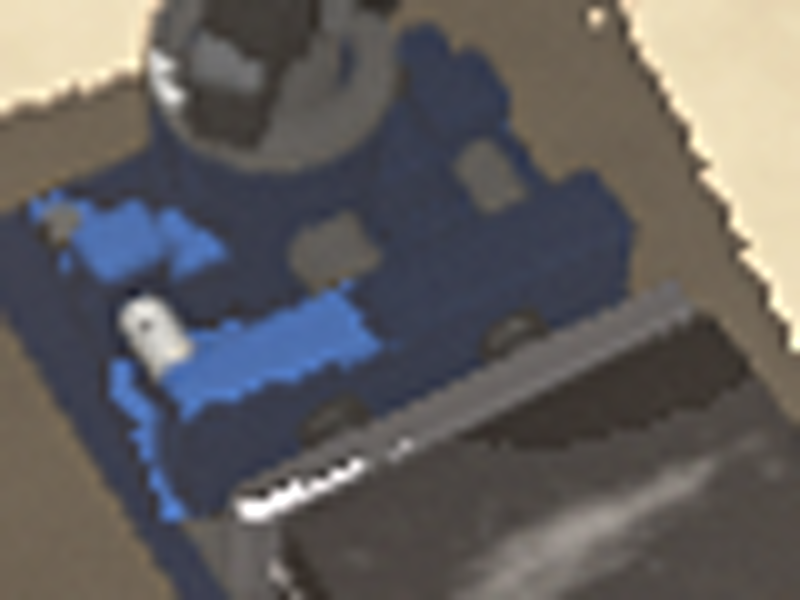

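```bash
cat > flow.py <<'E'
from h import *
G={n:cv2.cvtColor(load(n)['image'],cv2.COLOR_RGB2GRAY) for n in('sc12','sc13','sc14')}
d=load('sc14')
pts={'carBR':(363.5,285),'carFR':(367.5,290),'padR':(373.5,297.5),'padR2':(373,299)}
p=np.array(list(pts.values()),np.float32).reshape(-1,1,2)
for n in('sc12','sc13'):
    q,st,er=cv2.calcOpticalFlowPyrLK(G['sc14'],G[n],p,None,winSize=(9,9),maxLevel=0)
    print(n,dict(zip(pts,(q-p)[:,0].round(2).tolist())))
th=np.radians(-4.5); ax=np.array([-np.sin(-th)*-1,0]) if 0 else np.array([np.sin(th),-np.cos(th)])  # -y of the vice
a=np.array([.60,-.08,.043]);b=a+np.r_[ax*.01,0]
print('px per 10mm along -y vice',(proj(d,[b])-proj(d,[a])))
E
python3 flow.py
```

```text
sc12 {'carBR': [-1.309999942779541, -1.8700000047683716], 'carFR': [-1.440000057220459, -2.109999895095825], 'padR': [-0.8399999737739563, -1.190000057220459], 'padR2': [-0.7900000214576721, -1.2200000286102295]}
sc13 {'carBR': [-0.4399999976158142, -0.7300000190734863], 'carFR': [-0.6200000047683716, -0.8399999737739563], 'padR': [-0.09000000357627869, -0.029999999329447746], 'padR2': [-0.10999999940395355, -0.019999999552965164]}
px per 10mm along -y vice [[3.00495456 4.30603495]]
```

Compression is about 2 mm at yaw -49°. Another 3 mm needs roughly 17°.

Request:
{"op": "move_arm", "data": {"increments": [[0,0,0,4,1.0],[0,0,0,8,1.0],[0,0,0,12,1.0],[0,0,0,16,1.0],[0,0,0,16,1.0]]}}

```text
t: 14.3
tool_pos: [0.5554, -0.0413, 0.0996]
tool_rot: [-3.066, -0.681, 0.001]
contact_force: [-2.5, 0.0, 6.0]
opening: 0.0172
```

```bash
python3 m2.py sc15; sed -i "s/'sc14')}/'sc14','sc15')}/;s/in('sc12','sc13')/in('sc12','sc13','sc15')/" flow.py; python3 flow.py
```

```text
t 14.3 pos [ 0.5554 -0.0413  0.0996] tool y yaw -64.94 q6 53.0 F [-2.5  0.   6. ] open 0.0172 zaxis [-0.001  0.001 -1.   ]
[-0.17266707  0.42434703  0.36341462]
sc12 {'carBR': [-1.309999942779541, -1.8700000047683716], 'carFR': [-1.440000057220459, -2.109999895095825], 'padR': [-0.8399999737739563, -1.190000057220459], 'padR2': [-0.7900000214576721, -1.2200000286102295]}
sc13 {'carBR': [-0.4399999976158142, -0.7300000190734863], 'carFR': [-0.6200000047683716, -0.8399999737739563], 'padR': [-0.09000000357627869, -0.029999999329447746], 'padR2': [-0.10999999940395355, -0.019999999552965164]}
sc15 {'carBR': [0.8799999952316284, 1.2799999713897705], 'carFR': [0.9200000166893005, 1.2899999618530273], 'padR': [-0.029999999329447746, 0.019999999552965164], 'padR2': [-0.03999999910593033, 0.029999999329447746]}
px per 10mm along -y vice [[3.00495456 4.30603495]]
```

View pics/sc15z.png

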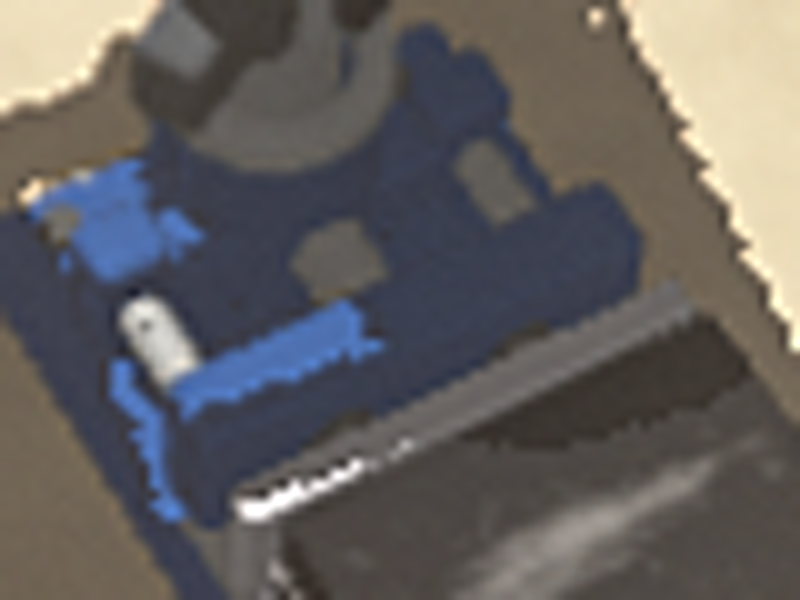

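Pushback is now about 4.9 mm: the carriage moved 3.0 mm from 2 mm of compression and the pad stayed still. Releasing.

Request:
{"op": "move_arm", "data": {"increments": [[0,0,-0.2,0,1.0],[0,0,-0.2,0,3.0],[0,0,-0.2,0,5.0],[0,0,-0.2,0,5.0],[0,0,-0.2,0,5.0]]}}

```text
t: 14.98
tool_pos: [0.5557, -0.0417, 0.1014]
tool_rot: [-3.067, -0.679, -0.0]
contact_force: [-0.0, 0.8, 0.5]
opening: 0.05
```

Request:
{"op": "move_arm", "data": {"increments": [[0,0,-0.5,0,6.0],[0,0,-2,0,6.0],[0,0,-5,0,6.0],[0,0,-10,0,6.0],[0,0,-14,0,6.0]]}}

```text
t: 15.6
tool_pos: [0.5562, -0.0418, 0.2449]
tool_rot: [3.066, 0.679, 0.004]
contact_force: [-0.5, 0.3, 0.4]
opening: 0.0601
```

Run:
```python
from h import *
plan([.45,.12,.30],None)
snap('scene','sc16.png');snap('wrist','w16.png')
```

```text
t 15.6 pos [ 0.5562 -0.0418  0.2449] tool y yaw -65.04 q6 53.1 F [-0.5  0.3  0.4] open 0.0601 zaxis [ 0.003 -0.001 -1.   ]
shift cm [ -2.79 -19.14  -5.55]
```

View pics/w16.png

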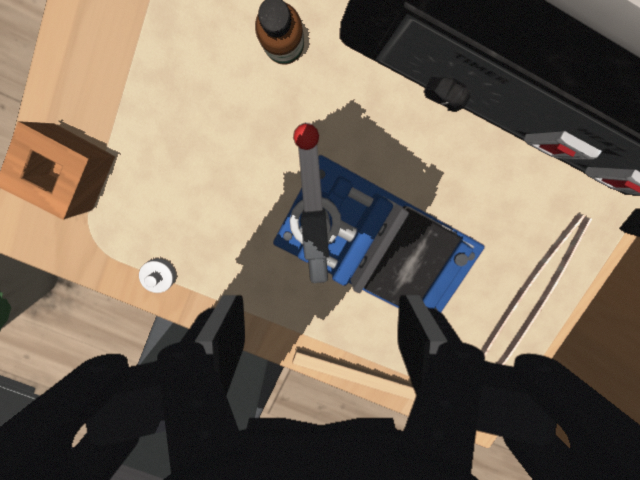

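View pics/sc16.png

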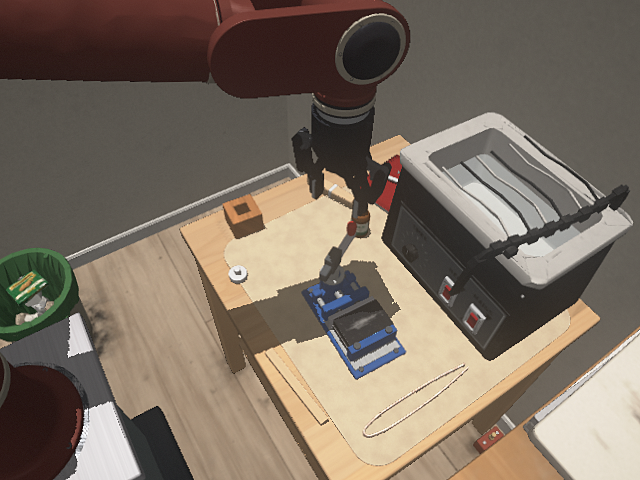

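The wrist view shows the crank upright in the tower with its knob at (306,136). The carriage is near (365,240) and the pad near (383,245). I'll zoom in to measure.

Run:
```python
from h import *
im=cv2.imread('pics/w16.png')[170:290,280:440]
cv2.imwrite('pics/ck.png',cv2.resize(cv2.convertScaleAbs(im,alpha=1.5,beta=15),(800,600),interpolation=2))
im=cv2.imread('pics/sc16.png')[268:328,305:385]
cv2.imwrite('pics/cl.png',cv2.resize(cv2.convertScaleAbs(im,alpha=1.5,beta=15),(800,600),interpolation=2))
```

```text
(no output)
```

View pics/ck.png

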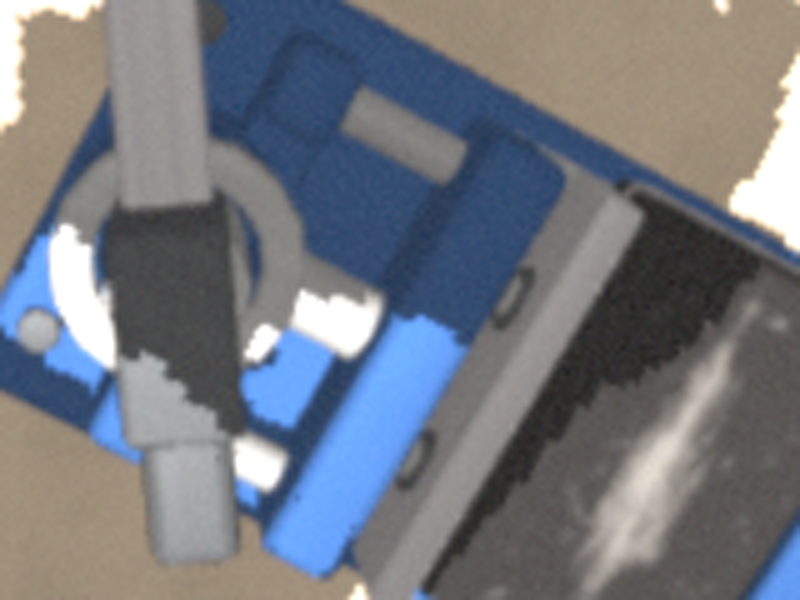

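View pics/cl.png

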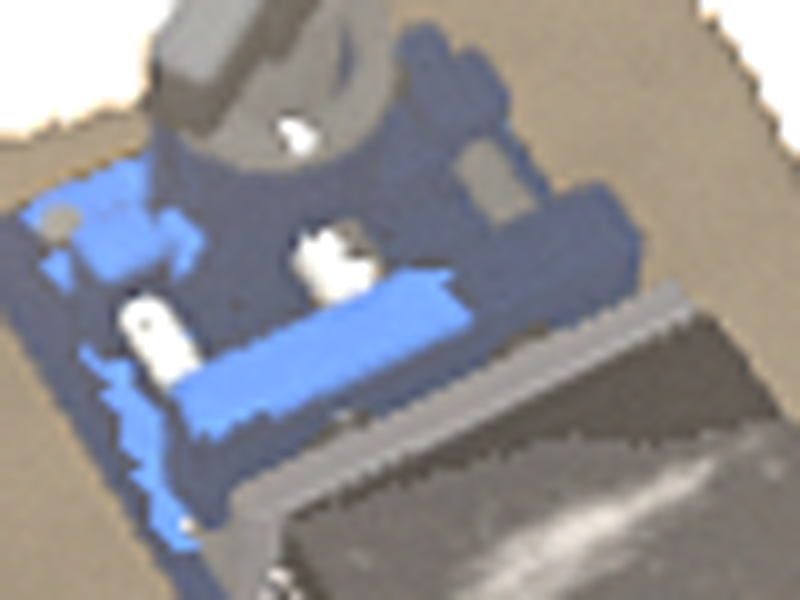

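Run:
```python
from h import *
d=load('w16')
S=lambda u,v:((u+.5)/5-.5+280,(v+.5)/5-.5+170)
cb=[(400,300),(290,503)];cf=[(474,335),(370,508)]
pb=[(608,192),(490,388),(400,542)];pf=[(645,213),(540,388),(425,580)]
cb=[(482,135),(375,340),(285,505)];cf=[(558,190),(466,345),(385,485)]
W=lambda L,z:np.array([onz(d,*S(*p),z)[:2] for p in L])
for zc,zp in((.043,.043),(.043,.040)):
  A=W(cb,zc);B=W(cf,zc);P=W(pb,zp);Q=W(pf,zp)
  al=np.vstack([L-L.mean(0) for L in(A,B,P,Q)]); u=np.linalg.svd(al)[2][0]; n=np.array([-u[1],u[0]]); n*=-np.sign(n[1])
  s=[float((L@n).mean()*1000) for L in(A,B,P,Q)]
  print(np.round(s,1),'dir',u,'car w',s[1]-s[0],'pad w',s[3]-s[2],'dist centres',(s[2]+s[3]-s[0]-s[1])/2)
  for L in (A,B,P,Q): print((L@n*1000).round(1))
```

```text
[54.2 69.5 77.4 85.2] dir [-0.99901775  0.04431171] car w 15.312311503630958 pad w 7.814180243664282 dist centres 19.42215819011583
[53.2 54.5 55. ]
[69.9 69.4 69.3]
[77.8 77.2 77.2]
[85.5 85.2 84.9]
[54.2 69.5 78.2 86.1] dir [-0.99901402  0.04439589] car w 15.311854024162074 pad w 7.884201911558648 dist centres 20.28044166741303
[53.2 54.5 54.9]
[69.8 69.4 69.3]
[78.6 78.  77.9]
[86.4 86.1 85.8]
```

Request:
{"op": "move_arm", "data": {"increments": [[0,-5,-4,0,6.0],[0,-10,-5,0,6.0],[0,-14,-5,0,6.0],[0,-14,-5,0,6.0]]}}

```text
t: 16.2
tool_pos: [0.4958, 0.087, 0.2921]
tool_rot: [3.066, 0.684, 0.002]
contact_force: [-0.1, 0.3, -0.5]
opening: 0.06
```

Run:
```python
from h import *
plan(None)
e=snap('side','s17.png');d=snap('scene','sc17.png')
a=cv2.resize(cv2.imread('pics/sc17.png')[195:375,270:450],(400,400),interpolation=2)
b=cv2.resize(cv2.imread('pics/s17.png')[170:290,240:360],(400,400),interpolation=2)
cv2.imwrite('pics/cm.png',np.hstack([a,b]))
k=[]
for n,D in(('scene',d),('side',e)):
    im=cv2.cvtColor(D['image'],cv2.COLOR_RGB2HSV)
    m=((im[...,0]<6)|(im[...,0]>174))&(im[...,1]>150)&(im[...,2]>60)
    nn,_,st,ce=cv2.connectedComponentsWithStats(m.astype(np.uint8))
    print(n,[(st[i].tolist(),ce[i].round(1).tolist()) for i in range(1,nn) if 15<st[i,4]<400])
```

```text
t 16.2 pos [0.4958 0.087  0.2921] tool y yaw -64.83 q6 66.3 F [-0.1  0.3 -0.5] open 0.06 zaxis [ 0.001  0.    -1.   ]
scene [([376, 155, 26, 24, 296], [391.4, 167.0]), ([348, 221, 8, 8, 53], [351.5, 224.4]), ([471, 313, 7, 8, 24], [473.8, 316.3])]
side [([287, 214, 7, 14, 87], [290.2, 220.2]), ([579, 268, 8, 14, 61], [582.5, 275.8])]
```

View pics/cm.png

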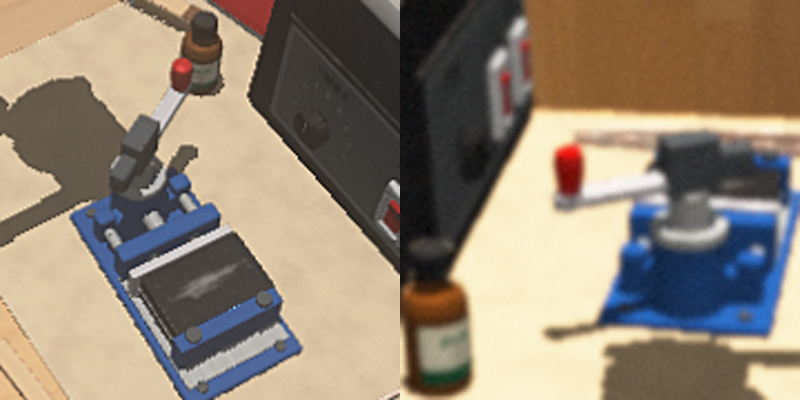

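The clear view shows about 18 mm of shaft between the hub and the mouth, which means the crank is home. The pad sits against the block, the bystanders haven't moved and nothing is touched. Handing in.

```bash
python3 -c "
from station import order; print(order.finish_job())"
```

```text
the job is handed in; nothing more can be done
None
```

The crank is standing home in the vice drive and the charcoal block is clamped, with the sprung pad pushed back about 4.6–4.9 mm. The job was handed in about 16 s into the 72 s limit; the hand-in reports no verdict.

I gripped the crank hub and lifted it from the stand. I lowered it into the tower bore and turned it clockwise under a light push until it dropped in. I then drove it clockwise until the block was clamped, let go and moved the arm clear.

**Crank home:** After release, about 18 mm of shaft shows between the hub and the tower mouth, which fits the fully home position. The TCP had stopped at z = 0.0995–0.0997, about 1.4 mm above what I had predicted for home, which I put down to measurement error.

**Clamping:** Tracking the carriage and pad gave about 4.9 mm of pushback before release. The close-up after release gave 19.4 mm between the carriage and pad centres, or about 4.6 mm. That close-up assumes both tops are 43 mm high; with the pad 3 mm lower it would read about 3.7 mm.

**Forces:** The highest contact force I read was about 13 N. I only read it at the end of each move.

**Bystanders:** The bottle and stake look undisturbed in the final pictures. The wooden ring clamp was not checked separately; the arm did not go near it.

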